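# Lay a bottle in the shaker and close its bail

## Task

Of the two amber bottles standing at the front of the worktop, gently lay the smaller one on its side in the cradle of the bottle shaker, its base up against the end plate and its cap pointing away from the plate. Then swing the open bail over the bottle until it is fully down, and leave the other bottle, the beaker and the jar where they stand.

Things in the scene. Friction and masses are not known exactly. Their poses are not given: they have to be found in the camera images.
- small_bottle: The smaller of the two amber bottles at the front, standing loose on the worktop: round, 54 mm in diameter, 105 mm tall with its cap, about 0.24 kg. Origin at the centre of its base, z along its axis towards the cap. The body is straight from the base to about 70 mm up, then a shoulder; the cap, 30 mm in diameter, takes the top 15 mm. Being round, its yaw means nothing.
- bottle_mid (a point): Point on the axis of the smaller amber bottle, 50 mm from its base. Same axes as the bottle.
- large_bottle: The larger amber bottle (66 mm in diameter, 135 mm tall), standing loose; not to be disturbed. Origin at the centre of its base. It and the small bottle may have changed places.
- beaker: Clear beaker, 54 mm in diameter and 70 mm tall, standing loose; not to be disturbed. Origin at the centre of its base.
- jar: White jar with a lid, 45 mm in diameter and 78 mm tall, standing loose; not to be disturbed. Origin at the centre of its base.
- shaker: Grey low bottle shaker, fixed, 170 mm (x) by 190 mm (y), turned by up to 0.3 rad; its steel carriage's top is 44 mm above the worktop. Origin under its centre on the worktop, z up; the cradle runs along y, the end plate closes its +y end, the bail is hinged on the +x side. A thin bail rest post, 120 mm high, stands at x = -50, y = +72 mm.
- saddles (a point): Middle of the cradle between its two black V saddles, on the axis of a lying bottle, 90 mm above the worktop. The saddles (12 mm along y) are centred 23.5 mm either side along y, reach 23 mm either side of the axis and up to 71 mm height, so fingers can pass beside a lying bottle. Axes as the shaker's.
- cradle (a point): Where the centre of the base of a properly laid small bottle belongs: on the axis of the cradle at the inner face of the steel end plate (64 mm wide, top 106 mm above the worktop), 90 mm above the worktop. Axes as the shaker's: the bottle lies from here along -y, cap towards -y.
- bail_hinge (a point): Point on the hinge axis of the wire bail, in the middle of the bail's width: x = +72, y = +40, z = 92 mm in the shaker's frame. The hinge axis is the shaker's y axis; its two lugs stand 37 mm either side along y and are 99 mm high.
- bail_handle (a point): Middle of the bail's black round handle bar, 12 mm in diameter, 80 mm long, parallel to the shaker's y axis, joining the ends of the bail's two side wires (32 mm either side of the middle). With the bail at angle q it lies, from the hinge in the shaker's x and z, at (-137 cos q + 31.5 sin q, 137 sin q + 31.5 cos q) mm.
- bail (a joint): Bail angle in rad: 0 fully down on its post (handle bar on the -x side, 123 mm above the worktop; bail pad then 3 mm above a seated bottle), growing as it lifts and swings back towards +x; stop at 1.75. Starts open, 1.4 to 1.7. The hinge is a little stiff (0.04 N m): the bail stays where it is left, or sinks when nearly level.
Mind the look-alikes: they are no part of the job. Leave any pink look-alike of the small_bottle alone.

How it is judged:
On the way:
1. the small bottle lies in the cradle, base at the end plate, while the bail is still open (x of bottle_mid in the frame of cradle between -0.005 and 0.005 m and z of bottle_mid in the frame of cradle between -0.005 and 0.005 m and y of small_bottle in the frame of cradle between -0.018 and 0.006 m and angle between the z axis of small_bottle and the y axis of shaker, either way round below 0.1 rad and value of joint bail above 0.8 rad), for 0.2 s.
At the end, for the whole second after the job is handed in: The small bottle lies at rest in both saddles: its middle within 5 mm of the cradle's axis sideways and in height, its axis within 0.1 rad of the cradle's, its base within 18 mm of the end plate and its cap away from it; the bail is down (within 0.06 rad of its rest) (x of bottle_mid in the frame of cradle between -0.005 and 0.005 m and z of bottle_mid in the frame of cradle between -0.005 and 0.005 m and y of small_bottle in the frame of cradle between -0.018 and 0.006 m and angle between the z axis of small_bottle and the y axis of shaker, either way round below 0.1 rad and value of joint bail below 0.06 rad and linear speed of small_bottle below 0.02 m/s); the robot touches nothing.
It fails at once if the large bottle is pushed more than 30 mm or tipped (distance of large_bottle from where it was at the start of the episode above 0.03 m or angle between large_bottle's own z axis and vertical above 0.3 rad).
It fails at once if the beaker is pushed more than 30 mm or tipped (distance of beaker from where it was at the start of the episode above 0.03 m or angle between beaker's own z axis and vertical above 0.3 rad).
It fails at once if the jar is pushed more than 30 mm or tipped (distance of jar from where it was at the start of the episode above 0.03 m or angle between jar's own z axis and vertical above 0.3 rad).
It fails at once if the small bottle is pressed on to the shaker with more than 45 N (contact force between small_bottle and shaker above 45 N).
It fails at once if the small bottle is dropped: out of the fingers and moving faster than 0.5 m/s (contact force between small_bottle and the fingers below 0.1 N and linear speed of small_bottle above 0.5 m/s).
It also fails if it takes over 64 s, if anything falls off the work surface, if the arm or the gripper's body presses on something with over 40 N, if the wrist force passes 120 N, or if a joint passes its speed limit or range.

## Robot

A 7-joint arm with a two-finger parallel gripper is mounted at the origin on a cart in front of the work surface, level with it; the furniture and walls round the work are solid. World frame = base frame: x ahead of the robot, y to its left, z up, the work surface at z = 0. Lengths are in m, angles in rad, forces in N, time in s.
With the tool pointing down it reaches from about 0.35 to 0.9 m from the base axis. Payload 8.1 kg.
Tool frame: the origin (TCP) lies midway between the tips of the shut fingers; the grasp point (between the pads) lies 19 mm behind it (manip.pinch_z is the distance from the TCP to the grasp point, in m); z points along the fingers, y is the line along which they close (so a half turn about z gives the same grasp; the last joint's range is limited). The gripper opens to 92 mm and grips with 3 to 60 N. Pads are 19 mm wide; open, the fingers measure 130 mm over their backs; the gripper's body (75 mm by 190 mm) begins 47 mm behind the grasp point.
Start: joints at [-1.337, 0.434, 0.025, 1.573, -0.012, 1.134, -0.075], TCP at [0.207, 0.59, 0.227] pointing down, gripper open.
Joint ranges: [-2.62, 2.62], [-0.44, 2.09], [-1.27, 1.32], [0.08, 2.57], [-1.32, 4.46], [0.12, 2], [-2.74, 2.74]. Speed limits (rad/s): [2.22, 2.22, 3.01, 3.01, 3.14, 3.14, 3.14].

## Interface

Orientations are given as a unit quaternion [x, y, z, w].
In Python, from rig import manip gives the robot as it stands.
- The arm moves only by the shell command python3 -m inch 'ROWS' [FORCE]. ROWS is JSON, a list of rows, each an object of numbers: "x", "y", "z": the shift along the tool's x, y, z in mm; "wx", "wy", "wz": the turn, a rotation vector about the tool's x, y, z in degrees; "claw": the finger opening in mm, from 0 to 91.8. In form: [{"x": .., "y": .., "z": .., "wx": .., "wy": .., "wz": .., "claw": ..}, ...]. A call has 1 to 20 rows; each row is the pose to reach, as a shift and turn from the pose commanded when the call began, along the tool's axes at that moment; what a row does not reach only later rows make up. A row lasts 1/10 s, in which the tool goes at most 50 mm and 8.59 degrees, less where a joint would pass 70% of its speed; a pose out of reach is approached as far as the arm can. A call with a gripper value outside its range is refused whole. The fingers move at their own pace and stop on an object; FORCE is the grip in N (left out, the last holds). Time passes only in rows, so rows that repeat a pose let the fingers close. It gives the time, the measured TCP pose, the force, the opening and the grip force at its end, in the units of the state.
- manip.get_state(): the state, without advancing time (a new reading comes with each control period).
- manip.snapshot(name): name is "scene" or "side" or "wrist"; returns the picture (480x640x3 uint8, blue, green, red); there is no depth.
- manip.camera_params(name): a dict with "intrinsics" (3x3 intrinsics, pixels), "dist_coeffs" ([k1, k2, p1, p2, k3] as OpenCV has them; the pictures are not rectified), "camera_from_world" (4x4, takes a point from world to camera coordinates); the wrist camera has in their place "mount" (4x4, takes a point from camera to tool coordinates, whose origin is the TCP and whose axes are the flange's). Camera axes: x right, y down, z forward; pixel columns grow to the right and rows downward; lengths in m; the calibration is good to about 2 mm. A picture is of the moment at which its call begins: read the wrist's pose just before it. camera_params takes no time and is no camera call.
- manip.close_job(): hands the job in; it is judged then, once.
Trained networks look in the newest picture that a camera, given by its name, has taken for a name from the list of things; names that differ only in an ending like _2 or _b are one class to them, and where a whole thing is asked for, a point or a joint stands for the part that bears it (a point fixed in the world has none). Each returns a list of dicts, best first, with "confidence" (0 to 1); they miss things now and then, are a little off and sometimes report something else, mostly with a low value. They report only what shows in the picture. A call takes as long as a camera call. They do not tell look-alikes from the thing itself.
- manip.spot_in(target, camera): "centre" ([x, y, z] in m, in the coordinates of the camera as it stood for that picture, good to about 4 mm: the middle of the surface that is visible of it).
- manip.silhouettes(target, camera): "mask" (480x640 bool, what is visible of it).
- manip.spot_point(target, camera): "centre" ([x, y, z] in m, in the coordinates of the camera as it stood for that picture, good to about 4 mm: a listed point, or the origin of a listed thing).
The state is a dict: "time_s": time; "joint_positions": joint angles; "joint_vel": joint speeds; "effort": joint torques, N m; "eef_pos": TCP position; "ee_rot": TCP orientation; "ft_force": force on the tool from outside, world axes, zero at the start; "moment": the same for the moment, N m; "opening": opening from 0.0 (shut) to 1.0 (fully open); "grasp_force": force on a finger pad.
Only numpy, scipy, OpenCV 4.12 (cv2) and the standard library are available. Lean on these libraries where they do the work, as an engineer would, in place of code of your own. Each camera call takes 0.05 s, during which the arm holds its last target. There are 200 camera calls.

## Working session

There is one attempt and no reset: what is moved stays moved. The work goes in short steps, Python scripts to look and compute and a shell command to move; the robot and the scene stay as the last step left them, time stands still between calls to the robot, and variables do not carry over. Pictures are saved under pics/ and viewed, at most 10 in all, crops included, and the job is handed in when it is done.

```bash
ls; mkdir -p pics
cat > h.py <<'E'
import numpy as np,cv2
from scipy.spatial.transform import Rotation as R
from rig import manip
np.set_printoptions(precision=4,suppress=True)
def T():
    s=manip.get_state();M=np.eye(4);M[:3,:3]=R.from_quat(s["ee_rot"]).as_matrix();M[:3,3]=s["eef_pos"];return M
def W(cam):
    p=manip.camera_params(cam)
    return T()@np.array(p["mount"]) if cam=="wrist" else np.linalg.inv(np.array(p["camera_from_world"]))
def look(cam,name=None):
    M=W(cam);im=manip.snapshot(cam)
    if name: cv2.imwrite("pics/"+name,im)
    return M,im
def pts(cam,M,names,fn="spot_point"):
    for n in names:
        for d in getattr(manip,fn)(n,cam)[:3]:
            print(cam,n,round(d["confidence"],2),(M[:3,:3]@np.array(d["centre"])+M[:3,3]))
E
python3 - <<'E'
from h import *
s=manip.get_state();print(s["time_s"],s["eef_pos"],T()[:3,:3])
for c in("scene","side"):
    M,im=look(c,c+"0.png")
    pts(c,M,["small_bottle","large_bottle","beaker","jar","shaker","cradle","saddles","bail_hinge","bail_handle"])
a=cv2.imread("pics/scene0.png");b=cv2.imread("pics/side0.png")
print(manip.camera_params("wrist")["mount"],manip.get_state()["time_s"])
E
```

```text
pics
0.0 [0.2064 0.5894 0.2259] [[-0.9438  0.3305 -0.0004]
 [ 0.3305  0.9438 -0.0015]
 [-0.0001 -0.0016 -1.    ]]
scene small_bottle 0.96 [ 0.4999 -0.3772 -0.0014]
scene small_bottle 0.9 [ 0.5488 -0.4768 -0.0002]
scene small_bottle 0.7 [ 0.509  -0.2158 -0.0071]
scene large_bottle 0.97 [ 0.4947 -0.1021 -0.0016]
scene beaker 0.97 [ 0.4037 -0.2697  0.0009]
scene jar 0.65 [ 0.6478 -0.0742 -0.    ]
scene shaker 0.89 [ 0.5041  0.1393 -0.0009]
scene cradle 0.84 [0.4973 0.2026 0.0911]
scene saddles 0.75 [0.5063 0.1595 0.0885]
scene bail_hinge 0.74 [0.5747 0.1871 0.0906]
scene bail_hinge 0.5 [0.4979 0.2001 0.0919]
scene bail_handle 0.6 [0.5954 0.1906 0.2304]
side small_bottle 0.88 [ 0.4956 -0.375  -0.0006]
side small_bottle 0.66 [ 0.5106 -0.2137  0.0038]
side small_bottle 0.63 [ 0.5518 -0.4778 -0.0006]
side large_bottle 0.81 [ 0.494  -0.1036 -0.0009]
side beaker 0.9 [ 0.4064 -0.2701 -0.0032]
side jar 0.77 [ 0.6466 -0.0762 -0.0002]
side shaker 0.86 [ 0.5094  0.1393 -0.0009]
side cradle 0.93 [0.4999 0.1958 0.0886]
side saddles 0.58 [0.5093 0.1558 0.0855]
side saddles 0.2 [0.5717 0.1892 0.0897]
side bail_hinge 0.81 [0.5731 0.1846 0.0907]
side bail_handle 0.58 [0.5939 0.188  0.2316]
[[-0.0008 -0.9509 -0.3094  0.0837]
 [ 1.     -0.0008 -0.0003  0.0005]
 [ 0.     -0.3094  0.9509 -0.159 ]
 [ 0.      0.      0.      1.    ]] 1.0
```

View pics/scene0.png

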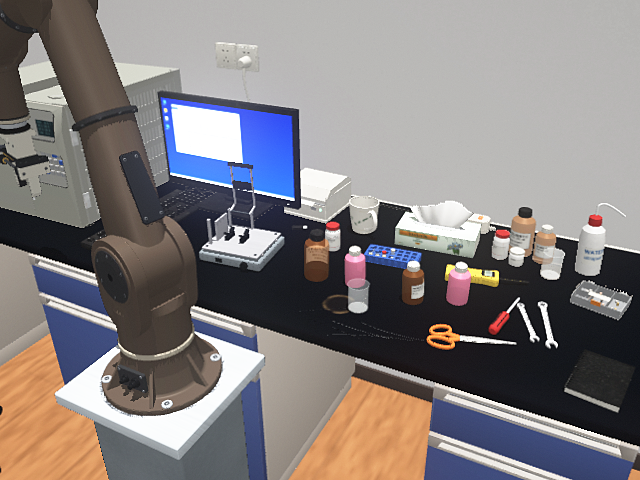

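View pics/side0.png

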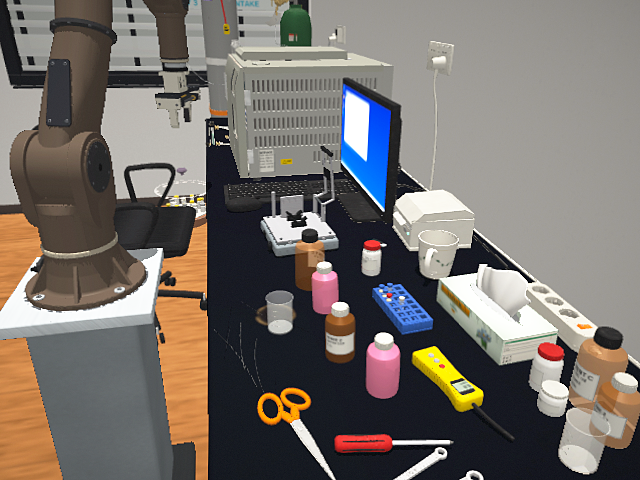

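The smaller amber bottle shows at scene (413,283) and side (340,333), between two pink look-alikes, so it is at about (0.498,-0.376). The shaker is at scene (240,245) with its bail open, and the large bottle is at scene (316,257).

```bash
cat >> h.py <<'E'
Rz=lambda a:R.from_euler('z',a).as_matrix()
# shaker fit (avg of both cameras)
P={"sh":(.5065,.1393),"cr":(.4985,.1992),"sa":(.5078,.1577),"hi":(.574,.1858),"ha":(.5946,.1893)}
def rel(pos,Rm,M=None):
    """rows shift from measured pose to world pose"""
    M=T() if M is None else M
    d=M[:3,:3].T@(np.array(pos)-M[:3,3])*1000; w=np.degrees(R.from_matrix(M[:3,:3].T@Rm).as_rotvec())
    print("shift",d.round(1),"rot",w.round(2),"norm",np.linalg.norm(d).round(),np.linalg.norm(w).round(1))
def pickR(h,al):
    """tool z = h sin al - Z cos al, camera below (tool x opposite h)"""
    hv=np.array([np.cos(h),np.sin(h),0]);Z=np.array([0,0,1.])
    z=hv*np.sin(al)-Z*np.cos(al);x=-hv*np.cos(al)-Z*np.sin(al)
    return np.c_[x,np.cross(z,x),z]
def tcp(g,Rm,back=0): return np.array(g)+Rm[:,2]*(manip.pinch_z-back)
E
python3 - <<'E'
from h import *
from scipy.optimize import least_squares
k={"sh":(0,0),"hi":(.072,.040),"cr":(0,None),"sa":(0,None)}
def f(p):
    c=np.array(p[:2]);r=[]
    for n,l in k.items():
        u=Rz(p[2])[:2,:2].T@(np.array(P[n])-c)
        r.append(u[0]-l[0]); 
        if l[1] is not None:r.append(u[1]-l[1])
    return r
s=least_squares(f,[.5,.14,.1]);print(s.x,np.array(s.fun)*1000)
for n in P: print(n,Rz(s.x[2])[:2,:2].T@(np.array(P[n])-s.x[:2]))
print(manip.pinch_z)
D=np.c_[T()[:3,0],T()[:3,1],[0,0,-1]]
rel([.47,.15,.42],T()[:3,:3])
Rp=pickR(np.radians(-10),np.radians(40));print(Rp)
rel(tcp([.498,-.376,.05],Rp,.13),Rp)
E
```

```text
[0.5073 0.1385 0.1175] [-0.7514  0.8652 -0.2674 -0.8652 -1.6769  2.6958]
sh [-0.0008  0.0009]
cr [-0.0017  0.0613]
sa [0.0027 0.019 ]
hi [0.0717 0.0391]
ha [0.0926 0.0402]
0.0188
shift [-394.  -328.1 -193.3] rot [0. 0. 0.] norm 548.0 0.0
[[-0.7544  0.1736  0.633 ]
 [ 0.133   0.9848 -0.1116]
 [-0.6428  0.     -0.766 ]]
shift [-523.8 -826.8   91.5] rot [ -3.25 -39.91  -8.92] norm 983.0 41.0
```

```bash
python3 -m inch '[{"x":-40,"y":-20,"z":-150},{"x":-40,"y":-20,"z":-150},{"x":-40,"y":-20,"z":-150},{"x":-394,"y":-328,"z":-193},{"x":-394,"y":-328,"z":-193},{"x":-394,"y":-328,"z":-193},{"x":-394,"y":-328,"z":-193},{"x":-394,"y":-328,"z":-193},{"x":-394,"y":-328,"z":-193},{"x":-394,"y":-328,"z":-193},{"x":-394,"y":-328,"z":-193},{"x":-394,"y":-328,"z":-193},{"x":-394,"y":-328,"z":-193},{"x":-394,"y":-328,"z":-193}]'
python3 - <<'E'
from h import *
print(manip.get_state()["joint_positions"])
Rp=pickR(np.radians(-10),np.radians(40))
rel(tcp([.498,-.376,.05],Rp,.16),Rp)
E
```

```text
[-1.3366  0.4345  0.025   1.5732 -0.0116  1.134  -0.0751]
shift [-504.7 -829.9   68.6] rot [ -3.25 -39.91  -8.92] norm 974.0 41.0$[0]: bad value
```

```bash
python3 -m inch '[{"x":-40,"y":-20,"z":-150,"wx":0,"wy":0,"wz":0,"claw":85},{"x":-40,"y":-20,"z":-150,"wx":0,"wy":0,"wz":0,"claw":85},{"x":-40,"y":-20,"z":-150,"wx":0,"wy":0,"wz":0,"claw":85},{"x":-394,"y":-328,"z":-193,"wx":0,"wy":0,"wz":0,"claw":85},{"x":-394,"y":-328,"z":-193,"wx":0,"wy":0,"wz":0,"claw":85},{"x":-394,"y":-328,"z":-193,"wx":0,"wy":0,"wz":0,"claw":85},{"x":-394,"y":-328,"z":-193,"wx":0,"wy":0,"wz":0,"claw":85},{"x":-394,"y":-328,"z":-193,"wx":0,"wy":0,"wz":0,"claw":85},{"x":-394,"y":-328,"z":-193,"wx":0,"wy":0,"wz":0,"claw":85},{"x":-394,"y":-328,"z":-193,"wx":0,"wy":0,"wz":0,"claw":85},{"x":-394,"y":-328,"z":-193,"wx":0,"wy":0,"wz":0,"claw":85},{"x":-394,"y":-328,"z":-193,"wx":0,"wy":0,"wz":0,"claw":85},{"x":-394,"y":-328,"z":-193,"wx":0,"wy":0,"wz":0,"claw":85},{"x":-394,"y":-328,"z":-193,"wx":0,"wy":0,"wz":0,"claw":85}]'
python3 - <<'E'
from h import *
print(manip.get_state()["joint_positions"])
Rp=pickR(np.radians(-10),np.radians(40))
rel(tcp([.498,-.376,.05],Rp,.16),Rp)
E
```

```text
time_s: 2.4
eef_pos: [0.4717, 0.1459, 0.4205]
ee_rot: [0.171, 0.985, -0.0, 0.001]
ft_force: [0.1, 0.8, 0.2]
opening: 0.929
grasp_force: 0.0
[-0.7228  0.1022  0.3579  1.5606 -0.0348  1.4838  0.8632]
shift [-110.8 -497.8  262.4] rot [ -3.39 -39.8   -9.31] norm 574.0 41.0
```

```bash
python3 -m inch '[{"x":-111,"y":-498,"z":150,"wx":-3.4,"wy":-39.8,"wz":-9.3,"claw":85},{"x":-111,"y":-498,"z":150,"wx":-3.4,"wy":-39.8,"wz":-9.3,"claw":85},{"x":-111,"y":-498,"z":150,"wx":-3.4,"wy":-39.8,"wz":-9.3,"claw":85},{"x":-111,"y":-498,"z":150,"wx":-3.4,"wy":-39.8,"wz":-9.3,"claw":85},{"x":-111,"y":-498,"z":150,"wx":-3.4,"wy":-39.8,"wz":-9.3,"claw":85},{"x":-111,"y":-498,"z":150,"wx":-3.4,"wy":-39.8,"wz":-9.3,"claw":85},{"x":-111,"y":-498,"z":150,"wx":-3.4,"wy":-39.8,"wz":-9.3,"claw":85},{"x":-111,"y":-498,"z":150,"wx":-3.4,"wy":-39.8,"wz":-9.3,"claw":85},{"x":-111,"y":-498,"z":150,"wx":-3.4,"wy":-39.8,"wz":-9.3,"claw":85},{"x":-111,"y":-498,"z":150,"wx":-3.4,"wy":-39.8,"wz":-9.3,"claw":85},{"x":-111,"y":-498,"z":150,"wx":-3.4,"wy":-39.8,"wz":-9.3,"claw":85},{"x":-111,"y":-498,"z":250,"wx":-3.4,"wy":-39.8,"wz":-9.3,"claw":85},{"x":-111,"y":-498,"z":250,"wx":-3.4,"wy":-39.8,"wz":-9.3,"claw":85},{"x":-111,"y":-498,"z":250,"wx":-3.4,"wy":-39.8,"wz":-9.3,"claw":85},{"x":-111,"y":-498,"z":250,"wx":-3.4,"wy":-39.8,"wz":-9.3,"claw":85},{"x":-111,"y":-498,"z":250,"wx":-3.4,"wy":-39.8,"wz":-9.3,"claw":85}]'
python3 - <<'E'
from h import *
print(manip.get_state()["joint_positions"])
M,im=look("wrist","w1.png")
pts("wrist",M,["small_bottle","bottle_mid"])
Rp=pickR(np.radians(-10),np.radians(40))
rel(tcp([.498,-.376,.05],Rp),Rp)
E
```

```text
time_s: 4.0
eef_pos: [0.3882, -0.3187, 0.2194]
ee_rot: [0.083, 0.937, -0.039, 0.336]
ft_force: [-0.5, -0.4, -0.2]
opening: 0.926
grasp_force: 0.0
[-0.6863 -0.438   1.3166  2.4359  0.4371  0.2132  1.7386]
wrist small_bottle 0.94 [ 0.55   -0.4786 -0.0002]
wrist small_bottle 0.88 [ 0.5038 -0.3759  0.    ]
wrist small_bottle 0.85 [ 0.512  -0.2129  0.0024]
wrist bottle_mid 0.88 [ 0.5477 -0.4806  0.0502]
wrist bottle_mid 0.87 [ 0.5008 -0.3722  0.0518]
wrist bottle_mid 0.71 [ 0.5065 -0.2141  0.0481]
shift [ 17.3 -32.1 225.4] rot [-1.12 -0.43  0.28] norm 228.0 1.2
```

View pics/w1.png

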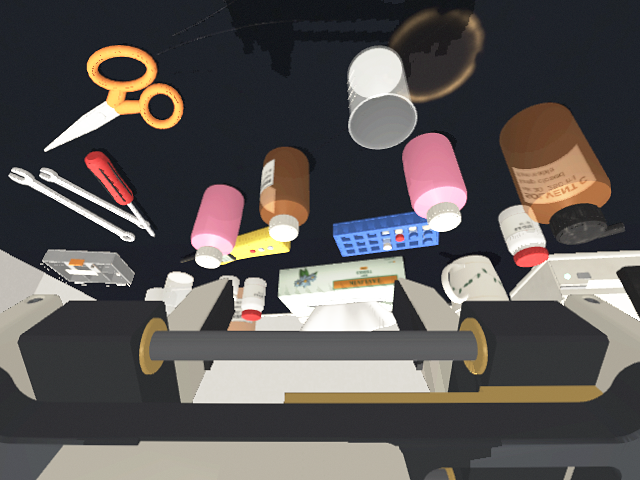

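```bash
cat > kin.py <<'E'
import numpy as np
from scipy.spatial.transform import Rotation as R
from scipy.optimize import least_squares
D=[([-1.3366,.4345,.025,1.5732,-.0116,1.134,-.0751],[.2064,.5894,.2259],None),]
def fk(q,p):
    h,a,b,c,e,e2,w,o1,o7,s1,x0,y0=p
    # e elbow offsets, w wrist offset
    M=np.eye(4)
    def t(x,z):
        A=np.eye(4);A[0,3]=x;A[2,3]=z;return A
    def r(ax,an):
        A=np.eye(4);A[:3,:3]=R.from_euler(ax,an).as_matrix();return A
    B=np.eye(4);B[0,3]=x0;B[1,3]=y0
    return B@r('z',o1+q[0])@t(0,h)@r('y',q[1])@r('z',q[2])@t(e,a)@r('y',q[3])@t(e2,b)@r('z',q[4])@r('y',q[5])@t(w,c)@r('z',q[6]+o7)
E
python3 - <<'E'
from kin import *
from rig import manip
s=manip.get_state()
q3=s["joint_positions"];p3=s["eef_pos"];r3=s["ee_rot"]
data=[([-1.3366,.4345,.025,1.5732,-.0116,1.134,-.0751],[.2064,.5894,.2259],R.from_matrix([[-.9438,.3305,-.0004],[.3305,.9438,-.0015],[-.0001,-.0016,-1]])),
([-.7228,.1022,.3579,1.5606,-.0348,1.4838,.8632],[.4717,.1459,.4205],R.from_quat([.171,.985,0,.001])),
(list(q3),list(p3),R.from_quat(r3))]
print(data[2][0],p3,r3)
import itertools
best=None
for sg in itertools.product([1,-1],repeat=4):
    S=np.array([sg[0],1,sg[1],1,sg[2],1,sg[3]])
    def f(p):
        r=[]
        for q,x,rr in data:
            M=fk(S*np.array(q),p);r+=list((M[:3,3]-x)*5)+list((rr.inv()*R.from_matrix(M[:3,:3])).as_rotvec())
        return np.array(r+list(1e-4*np.array(p[4:7])))
    for o1,o7 in itertools.product(np.arange(-3,3,1.5),repeat=2):
        o=least_squares(f,[.35,.4,.4,.25,0,0,0,o1,o7,0,0,0])
        if best is None or o.cost<best[0]: best=(o.cost,S,o.x,o.fun)
print(best[0],best[1],best[2].round(4),best[3].round(4))
np.savez("kin.npz",S=best[1],p=best[2])
E
```

```text
[np.float64(-0.6857288980286298), np.float64(-0.4377424287851357), np.float64(1.31687686501499), np.float64(2.43489594917962), np.float64(0.4369842080099081), np.float64(0.21320998282546386), np.float64(1.7388995721972373)] [ 0.38828596 -0.31946697  0.21980083] [ 0.08303828  0.93724469 -0.03953318  0.3363245 ]
1.3427574538426208e-06 [-1  1 -1  1 -1  1 -1] [ 2.4700e-01  7.3160e-01  4.6450e-01  4.7680e-01 -6.8800e-02  4.4500e-02
 -4.2000e-03 -6.2831e+00 -4.7124e+00  5.7520e-01  4.5500e-02 -4.2100e-02] [-0.     -0.      0.     -0.0016  0.0001 -0.      0.      0.     -0.
  0.0002  0.0001  0.0001 -0.     -0.     -0.     -0.     -0.     -0.0001
 -0.      0.     -0.    ]
```

```bash
cat >> kin.py <<'E'
S=np.array([-1,1,-1,1,-1,1,-1])
LO=np.array([-2.62,-.44,-1.27,.08,-1.32,.12,-2.74]);HI=np.array([2.62,2.09,1.32,2.57,4.46,2,2.74])
E
python3 - <<'E'
from kin import *
data=[([-1.3366,.4345,.025,1.5732,-.0116,1.134,-.0751],[.2064,.5894,.2259]),
([-.7228,.1022,.3579,1.5606,-.0348,1.4838,.8632],[.4717,.1459,.4205]),
([-.68573,-.43774,1.31688,2.4349,.43698,.21321,1.7389],[.38829,-.31947,.2198])]
def full(v): 
    return [v[0],v[1],v[2],v[3],v[4],v[5],v[6],0,np.pi/2,0,0,0]
for mask in ([0,0,0],[1,0,0],[0,0,1],[1,-1,0],[1,1,1]):
    m=np.array(mask)
    def g(v):
        e=v[4:7]*(m!=0)
        if mask==[1,-1,0]: e=np.array([v[4],-v[4],0])
        return full(list(v[:4])+list(e))
    f=lambda v:np.array([fk(S*np.array(q),g(v))[:3,3]-x for q,x in data]).ravel()
    o=least_squares(f,[.35,.4,.4,.25,0,0,0]);print(mask,(o.cost*2/9)**.5*1000,np.array(g(o.x))[:7].round(4))
E
```

```text
[0, 0, 0] 27.31999240373884 [0.278  0.5901 0.4299 0.4113 0.     0.     0.    ]
[1, 0, 0] 27.12410277478595 [0.2733 0.5647 0.4157 0.383  0.0229 0.     0.    ]
[0, 0, 1] 27.08214540094196 [0.287  0.6043 0.4397 0.4278 0.     0.     0.0157]
[1, -1, 0] 24.100414355592996 [ 0.1734  0.3675  0.3565  0.1831  0.1035 -0.1035  0.    ]
[1, 1, 1] 23.96425963182007 [ 0.1517  0.3516  0.3572  0.1691  0.0865 -0.1256 -0.0128]
```

```bash
cat >> h.py <<'E'
def log():
    import json
    s=manip.get_state()
    open("log.txt","a").write(json.dumps([list(map(float,s[k])) for k in("joint_positions","eef_pos","ee_rot")])+"\n")
E
python3 - <<'E'
from h import *
log()
Rp=pickR(np.radians(-60),np.radians(28))
rel(tcp([.503,-.376,.054],Rp,.22),Rp)
print(tcp([.503,-.376,.054],Rp,.22))
E
```

```text
shift [-55.6  36.9  29.7] rot [26.76 11.3  41.75] norm 73.0 50.9
[ 0.4558 -0.2942  0.2316]
```

```bash
python3 -m inch '[{"x":-60,"y":37,"z":-50,"wx":0,"wy":0,"wz":0,"claw":85},{"x":-60,"y":37,"z":-100,"wx":0,"wy":0,"wz":0,"claw":85},{"x":-60,"y":37,"z":-100,"wx":13,"wy":6,"wz":21,"claw":85},{"x":-60,"y":37,"z":-100,"wx":13,"wy":6,"wz":21,"claw":85},{"x":-60,"y":37,"z":-100,"wx":13,"wy":6,"wz":21,"claw":85},{"x":-60,"y":37,"z":-100,"wx":13,"wy":6,"wz":21,"claw":85}]'
python3 - <<'E'
from h import *
log();print(manip.get_state()["joint_positions"])
Rp=pickR(np.radians(-60),np.radians(28))
rel(tcp([.503,-.376,.054],Rp,.22),Rp)
E
```

```text
time_s: 4.75
eef_pos: [0.3786, -0.277, 0.3348]
ee_rot: [0.294, 0.912, -0.079, 0.277]
ft_force: [-0.6, -0.2, 0.2]
opening: 0.926
grasp_force: 0.0
[ 0.1328 -0.2803  0.2446  2.2353  0.3075  0.6232  1.1361]
shift [ -3.7  28.8 126.7] rot [13.48  5.13 20.63] norm 130.0 25.2
```

```bash
python3 -m inch '[{"x":-4,"y":29,"z":60,"wx":13.5,"wy":5.1,"wz":20.6,"claw":85},{"x":-4,"y":29,"z":127,"wx":13.5,"wy":5.1,"wz":20.6,"claw":85},{"x":-4,"y":29,"z":127,"wx":13.5,"wy":5.1,"wz":20.6,"claw":85},{"x":-4,"y":29,"z":127,"wx":13.5,"wy":5.1,"wz":20.6,"claw":85},{"x":-4,"y":29,"z":127,"wx":13.5,"wy":5.1,"wz":20.6,"claw":85}]'
python3 - <<'E'
from h import *
log();print(manip.get_state()["joint_positions"])
M,im=look("wrist","w2.png")
pts("wrist",M,["small_bottle","bottle_mid"])
Rp=pickR(np.radians(-60),np.radians(28))
rel(tcp([.503,-.376,.054],Rp),Rp)
E
python3 - <<'E'
from kin import *
import json
data=[([-1.3366,.4345,.025,1.5732,-.0116,1.134,-.0751],[.2064,.5894,.2259]),
([-.7228,.1022,.3579,1.5606,-.0348,1.4838,.8632],[.4717,.1459,.4205])]+[json.loads(l)[:2] for l in open("log.txt")]
def FK(q,v):
    h,a,b,c,e,e2,w,ys,ye,yw,xs=v; q=S*np.array(q)
    r=lambda ax,an:R.from_euler(ax,an)
    A=r('z',q[0]);p=A.apply([xs,ys,h]);A=A*r('y',q[1])*r('z',q[2]);p=p+A.apply([e,ye,a]);A=A*r('y',q[3]);p=p+A.apply([e2,0,b]);A=A*r('z',q[4])
    p=p+A.apply([0,yw,0]);A=A*r('y',q[5]);p=p+A.apply([w,0,c]);return p
f=lambda v:np.r_[np.array([FK(q,v)-x for q,x in data]).ravel(),1e-4*v[4:]]
o=least_squares(f,[.35,.4,.4,.25]+[0]*7);print(np.abs(o.fun[:15]).max()*1000,o.x.round(4))
E
```

```text
time_s: 5.25
eef_pos: [0.4578, -0.2932, 0.2273]
ee_rot: [0.483, 0.842, -0.121, 0.207]
ft_force: [-0.9, 0.5, 0.0]
opening: 0.924
grasp_force: 0.0
[0.2164 0.1144 0.0192 2.1437 0.6115 0.6282 0.309 ]
wrist small_bottle 0.97 [ 0.5483 -0.4757 -0.0042]
wrist small_bottle 0.8 [ 0.5112 -0.2086  0.003 ]
wrist small_bottle 0.59 [ 0.5008 -0.3734 -0.0007]
wrist bottle_mid 0.95 [ 0.5049 -0.2169  0.0484]
wrist bottle_mid 0.6 [ 0.5452 -0.4777  0.0471]
wrist bottle_mid 0.58 [ 0.5025 -0.3752  0.0535]
shift [ -0.6   0.1 219.1] rot [0.1  0.02 0.41] norm 219.0 0.4
0.24084633001181244 [ 2.731e-01  5.570e-01  4.278e-01  3.698e-01  1.700e-03  9.000e-04
  1.300e-03 -3.630e-02 -1.560e-02 -1.300e-03 -3.000e-04]
```

```bash
cat >> kin.py <<'E'
V=[.2731,.5570,.4278,.3698,.0017,.0009,.0013,-.0363,-.0156,-.0013,-.0003]
def FKT(q,v=V):
    h,a,b,c,e,e2,w,ys,ye,yw,xs=v; q=S*np.array(q)
    r=lambda ax,an:R.from_euler(ax,an)
    A=r('z',q[0]);p=A.apply([xs,ys,h]);A=A*r('y',q[1])*r('z',q[2]);el=p=p+A.apply([e,ye,a]);A=A*r('y',q[3]);p=p+A.apply([e2,0,b]);A=A*r('z',q[4])
    wr=p=p+A.apply([0,yw,0]);A=A*r('y',q[5]);p=p+A.apply([w,0,c]);return p,A*r('z',q[6]+np.pi/2),el,wr
def ik(pos,Rm,q0,reg=.02):
    f=lambda q:np.r_[(FKT(q)[0]-pos)*10,(R.from_matrix(Rm).inv()*FKT(q)[1]).as_rotvec()*3,reg*(q-q0)]
    o=least_squares(f,np.clip(q0,LO+.01,HI-.01),bounds=(LO,HI));return o.x,np.abs(o.fun[:6]).max()
E
python3 - <<'E'
from h import *
import kin
Rp=pickR(np.radians(-60),np.radians(28))
rel(tcp([.501,-.375,.054],Rp),Rp)
q0=np.array(manip.get_state()["joint_positions"])
yaw=.1175;C=np.array([.5073,.1385,0]);RS=Rz(yaw)
a=np.radians(28)
# place: tool z=+y sin? axis=-y ; z=cos a*y - sin a*Z ; x (flipped)= +y sin a + Z cos a
z=np.array([0,np.cos(a),-np.sin(a)]);x=np.array([0,np.sin(a),np.cos(a)])
Rl=RS@np.c_[x,np.cross(z,x),z]
g=C+RS@[0,.061-.006-.054,.09]
print(Rl,g)
for back,dz in((0,0),(0,.1),(.15,0)):
    q,e=kin.ik(tcp(g,Rl,back)+[0,0,dz],Rl,q0);print(q,e,kin.FKT(q)[2:])
for sx,sz,yy in((.093,.231,0),(-.065,.123,0)):
    for sgn in(1,-1):
        Rb=RS@np.array([[0,sgn,0],[sgn,0,0],[0,0,-1.]])
        q,e=kin.ik(tcp(C+RS@[sx,.04,sz],Rb),Rb,q0);print("bail",sgn,q,e)
E
```

```text
shift [  1.1  -1.2 218.3] rot [0.1  0.02 0.41] norm 218.0 0.4
[[-0.055   0.9931 -0.1035]
 [ 0.4662  0.1172  0.8769]
 [ 0.8829  0.     -0.4695]] [0.5072 0.1395 0.09  ]
[ 0.7834  1.031  -0.8705  1.8847 -0.4508  0.8158  0.5993] 0.00020959347265181027 (array([ 0.3112, -0.3736,  0.5482]), array([ 0.5446, -0.1685,  0.2542]))
[ 0.7205  0.7901 -0.757   1.8757 -0.6604  1.0038  0.6516] 0.00020537396361880678 (array([ 0.2728, -0.3014,  0.6566]), array([ 0.5446, -0.1685,  0.3541]))
[ 0.802   0.858  -0.6121  1.7206 -0.559   1.2185  0.7223] 0.0002097289752521275 (array([ 0.2629, -0.341 ,  0.6295]), array([ 0.5601, -0.3001,  0.3245]))
bail 1 [-0.2698  0.4558 -0.1799  1.5791  0.0879  1.1145 -0.353 ] 0.00017311286385204145
bail -1 [ 0.1464  0.5882 -0.8492  1.5424  0.4595  1.2209  2.48  ] 0.00031379229872812597
bail 1 [-0.3171  0.3538 -0.2102  2.0698  0.1088  0.7281 -0.4784] 0.00016280163885283455
bail -1 [ 0.2476  0.5313 -0.9787  2.0293  0.5757  0.8826  2.2073] 0.0002864040295377331
```

```bash
python3 -m inch '[{"x":0,"y":-2,"z":50,"wx":0,"wy":0,"wz":0,"claw":85},{"x":0,"y":-2,"z":100,"wx":0,"wy":0,"wz":0,"claw":85},{"x":0,"y":-2,"z":140,"wx":0,"wy":0,"wz":0,"claw":85},{"x":0,"y":-2,"z":165,"wx":0,"wy":0,"wz":0,"claw":85},{"x":0,"y":-2,"z":185,"wx":0,"wy":0,"wz":0,"claw":85},{"x":0,"y":-2,"z":200,"wx":0,"wy":0,"wz":0,"claw":85},{"x":0,"y":-2,"z":212,"wx":0,"wy":0,"wz":0,"claw":85},{"x":0,"y":-2,"z":218,"wx":0,"wy":0,"wz":0,"claw":85},{"x":0,"y":-2,"z":218,"wx":0,"wy":0,"wz":0,"claw":85},{"x":0,"y":-2,"z":218,"wx":0,"wy":0,"wz":0,"claw":85}]'
python3 - <<'E'
from h import *
M,im=look("wrist","w3.png")
print(T()[:3,3]-T()[:3,2]*manip.pinch_z)
E
```

```text
time_s: 6.4
eef_pos: [0.5053, -0.3841, 0.0395]
ee_rot: [0.483, 0.841, -0.121, 0.211]
ft_force: [0.9, -0.7, 0.7]
opening: 0.924
grasp_force: 0.0
[ 0.5009 -0.3764  0.056 ]
```

View pics/w3.png

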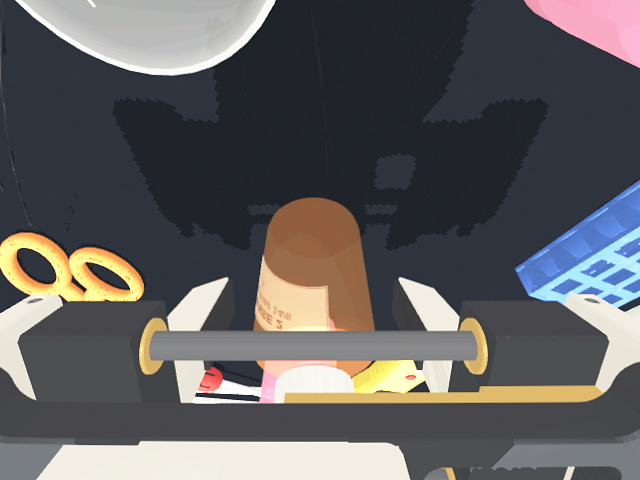

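The amber bottle sits centred between the open fingers at about (315,280). Gripping it now, then lifting.

```bash
python3 -m inch '[{"x":0,"y":0,"z":0,"wx":0,"wy":0,"wz":0,"claw":45},{"x":0,"y":0,"z":0,"wx":0,"wy":0,"wz":0,"claw":45},{"x":0,"y":0,"z":0,"wx":0,"wy":0,"wz":0,"claw":45},{"x":0,"y":0,"z":0,"wx":0,"wy":0,"wz":0,"claw":45},{"x":0,"y":0,"z":0,"wx":0,"wy":0,"wz":0,"claw":45},{"x":0,"y":0,"z":0,"wx":0,"wy":0,"wz":0,"claw":45},{"x":0,"y":0,"z":0,"wx":0,"wy":0,"wz":0,"claw":45}]' 25
cat >> h.py <<'E'
yaw=.1175;C=np.array([.5073,.1385,0]);RS=Rz(yaw);a=np.radians(28)
def placeR(a=a):
    z=np.array([0,np.cos(a),-np.sin(a)]);x=np.array([0,np.sin(a),np.cos(a)])
    return RS@np.c_[x,np.cross(z,x),z]
E
python3 - <<'E'
from h import *
log()
rel(T()[:3,3]+[-.02,.02,.25],T()[:3,:3])
E
```

```text
time_s: 7.15
eef_pos: [0.5053, -0.3838, 0.038]
ee_rot: [0.483, 0.842, -0.121, 0.21]
ft_force: [-1.0, 1.5, 2.2]
opening: 0.575
grasp_force: 25.0
shift [ -93.3   -7.5 -233.5] rot [0. 0. 0.] norm 252.0 0.0
```

```bash
python3 -m inch '[{"x":-12,"y":-1,"z":-30,"wx":0,"wy":0,"wz":0,"claw":45},{"x":-28,"y":-2,"z":-70,"wx":0,"wy":0,"wz":0,"claw":45},{"x":-44,"y":-3,"z":-110,"wx":0,"wy":0,"wz":0,"claw":45},{"x":-62,"y":-5,"z":-155,"wx":0,"wy":0,"wz":0,"claw":45},{"x":-78,"y":-6,"z":-195,"wx":0,"wy":0,"wz":0,"claw":45},{"x":-93,"y":-8,"z":-233,"wx":0,"wy":0,"wz":0,"claw":45},{"x":-93,"y":-8,"z":-233,"wx":0,"wy":0,"wz":0,"claw":45}]' 25
python3 - <<'E'
from h import *
log()
s=manip.get_state();print(s["joint_positions"],s["ft_force"])
Rl=placeR()
g=C+RS@[0,.061-.008-.054,.09+.18]
rel(tcp(g,Rl),Rl); print(tcp(g,Rl))
E
```

```text
time_s: 7.85
eef_pos: [0.4866, -0.3648, 0.2938]
ee_rot: [0.483, 0.84, -0.121, 0.214]
ft_force: [0.9, 0.2, -2.2]
opening: 0.571
grasp_force: 25.0
[ 0.5653  0.1428 -0.2148  1.9294  0.5082  0.7372  0.5637] [ 0.8707  0.2323 -2.1642]
shift [ 401.5  277.9 -179.4] rot [-7.32 89.02 25.12] norm 520.0 92.8
[0.5055 0.154  0.2612]
```

```bash
python3 -m inch '[{"x":30,"y":20,"z":-20,"wx":0,"wy":4,"wz":1,"claw":45},{"x":70,"y":50,"z":-45,"wx":-1,"wy":11,"wz":3,"claw":45},{"x":100,"y":70,"z":-60,"wx":-1.5,"wy":18,"wz":5,"claw":45},{"x":130,"y":90,"z":-70,"wx":-2,"wy":25,"wz":7,"claw":45},{"x":160,"y":110,"z":-80,"wx":-2.5,"wy":32,"wz":9,"claw":45},{"x":190,"y":130,"z":-90,"wx":-3,"wy":39,"wz":11,"claw":45},{"x":220,"y":150,"z":-105,"wx":-4,"wy":47,"wz":13,"claw":45},{"x":250,"y":170,"z":-115,"wx":-4.5,"wy":54,"wz":15,"claw":45},{"x":280,"y":190,"z":-130,"wx":-5,"wy":61,"wz":17,"claw":45},{"x":310,"y":210,"z":-140,"wx":-6,"wy":68,"wz":19,"claw":45},{"x":340,"y":235,"z":-155,"wx":-6.5,"wy":76,"wz":21,"claw":45},{"x":370,"y":255,"z":-165,"wx":-7,"wy":83,"wz":23,"claw":45},{"x":401,"y":278,"z":-179,"wx":-7.3,"wy":89,"wz":25.1,"claw":45},{"x":401,"y":278,"z":-179,"wx":-7.3,"wy":89,"wz":25.1,"claw":45},{"x":401,"y":278,"z":-179,"wx":-7.3,"wy":89,"wz":25.1,"claw":45},{"x":401,"y":278,"z":-179,"wx":-7.3,"wy":89,"wz":25.1,"claw":45}]' 25
python3 - <<'E'
from h import *
log()
s=manip.get_state();print(s["joint_positions"],s["ft_force"])
M,im=look("wrist","w4.png")
pts("wrist",M,["small_bottle","bottle_mid","cradle","saddles"])
M,im=look("side","s4.png")
pts("side",M,["small_bottle","bottle_mid","cradle","saddles","bail_hinge","bail_handle","shaker"])
M,im=look("scene","c4.png")
pts("scene",M,["small_bottle","bottle_mid","cradle","saddles","bail_hinge","bail_handle","shaker"])
rel(T()[:3,3]+[0,0,-.1],placeR())
a=cv2.imread("pics/w4.png");b=cv2.imread("pics/s4.png");c=cv2.imread("pics/c4.png")[130:330,150:350]
b=b[130:290,220:420]
cv2.imwrite("pics/m4.png",np.hstack([cv2.resize(a,(400,300)),cv2.resize(c,(400,300))]))
E
```

```text
time_s: 9.45
eef_pos: [0.5039, 0.1535, 0.2559]
ee_rot: [0.571, 0.639, 0.34, -0.388]
ft_force: [0.2, 0.4, -1.6]
opening: 0.574
grasp_force: 25.0
[ 0.5798  0.5997 -0.5233  1.8504 -0.8243  1.2162  0.6929] [ 0.23    0.4364 -1.6164]
wrist small_bottle 0.76 [0.4984 0.1936 0.2652]
wrist bottle_mid 0.95 [0.5067 0.1459 0.2696]
wrist saddles 0.75 [0.4985 0.1907 0.2662]
side small_bottle 0.74 [ 0.5112 -0.2108  0.0025]
side small_bottle 0.44 [0.4945 0.1954 0.2659]
side bottle_mid 0.92 [ 0.5473 -0.4799  0.0492]
side bottle_mid 0.56 [ 0.5053 -0.2168  0.0481]
side bottle_mid 0.53 [0.5083 0.144  0.2655]
side cradle 0.66 [0.5005 0.1966 0.0899]
side cradle 0.39 [ 0.5091  0.1402 -0.0019]
side saddles 0.83 [0.5104 0.1563 0.0832]
side bail_hinge 0.91 [0.5743 0.1843 0.0875]
side bail_handle 0.61 [0.5946 0.1906 0.2308]
side shaker 0.93 [0.5093 0.1382 0.0015]
scene small_bottle 0.92 [ 0.5501 -0.4759  0.0008]
scene small_bottle 0.76 [ 0.5092 -0.2142 -0.007 ]
scene bottle_mid 0.93 [ 0.5443 -0.4712  0.0501]
scene bottle_mid 0.86 [ 0.5067 -0.217   0.0464]
scene cradle 0.62 [0.4974 0.2005 0.0926]
scene cradle 0.39 [0.5039 0.1604 0.0876]
scene cradle 0.24 [ 0.6502 -0.0764 -0.001 ]
scene saddles 0.69 [0.508  0.1571 0.0846]
scene shaker 0.97 [ 0.5082  0.1413 -0.0023]
scene shaker 0.18 [ 0.4966 -0.1073 -0.0019]
shift [-88.5   0.8  46.6] rot [-0.25 -0.25 -0.38] norm 100.0 0.5
```

View pics/m4.png

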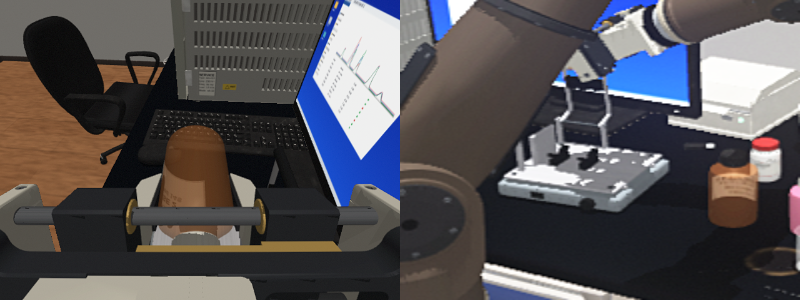

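Run:
```python
from h import *
Rl=placeR();M=T()
g=M[:3,3]-M[:3,2]*manip.pinch_z
loc=lambda p:(RS.T@(np.array(p)-C))*1000
print("grasp",loc(g),"base",loc([.4965,.1945,.2655]),"mid",loc([.5075,.145,.2675]),"axis",RS.T@M[:3,0],RS.T@M[:3,2])
gt=C+RS@[0,.061-.008-.054,.103]
rel(tcp(gt,Rl),Rl)
```

```text
grasp [ -1.741   -0.3322 265.2855] base [ -4.1607  56.88   265.5   ] mid [  0.9606   6.4317 267.5   ] axis [0.0066 0.4657 0.8849] [-0.0044  0.885  -0.4657]
shift [-144.     3.1   75. ] rot [-0.25 -0.25 -0.38] norm 162.0 0.5
```

```bash
python3 -m inch '[{"x":-25,"y":2,"z":11,"wx":0,"wy":0,"wz":0,"claw":45},{"x":-55,"y":3,"z":27,"wx":-0.2,"wy":-0.2,"wz":-0.4,"claw":45},{"x":-85,"y":3,"z":43,"wx":-0.2,"wy":-0.2,"wz":-0.4,"claw":45},{"x":-110,"y":3,"z":56,"wx":-0.2,"wy":-0.2,"wz":-0.4,"claw":45},{"x":-130,"y":3,"z":66,"wx":-0.2,"wy":-0.2,"wz":-0.4,"claw":45},{"x":-145,"y":3,"z":73,"wx":-0.2,"wy":-0.2,"wz":-0.4,"claw":45},{"x":-145,"y":3,"z":73,"wx":-0.2,"wy":-0.2,"wz":-0.4,"claw":45},{"x":-145,"y":3,"z":73,"wx":-0.2,"wy":-0.2,"wz":-0.4,"claw":45}]' 25
python3 - <<'E'
from h import *
log()
M,im=look("wrist","w5.png")
pts("wrist",M,["small_bottle","bottle_mid","cradle","saddles"])
M,im=look("side","s5.png")
pts("side",M,["small_bottle","bottle_mid","cradle","saddles"])
b=im[150:300,220:420]
cv2.imwrite("pics/m5.png",cv2.resize(b,(800,600),interpolation=cv2.INTER_CUBIC))
loc=lambda p:(RS.T@(np.array(p)-C))*1000
M=T();print(loc(M[:3,3]-M[:3,2]*manip.pinch_z),RS.T@M[:3,0],manip.get_state()["ft_force"])
E
```

```text
time_s: 11.3
eef_pos: [0.5059, 0.152, 0.0948]
ee_rot: [0.569, 0.641, 0.342, -0.386]
ft_force: [0.4, -0.6, -2.3]
opening: 0.576
grasp_force: 25.0
wrist small_bottle 0.95 [0.5028 0.1903 0.1054]
wrist bottle_mid 0.88 [0.5069 0.1403 0.1113]
side small_bottle 0.69 [ 0.5084 -0.2131  0.0014]
side small_bottle 0.64 [ 0.5483 -0.4768 -0.0014]
side bottle_mid 0.77 [ 0.5474 -0.4777  0.0467]
side bottle_mid 0.58 [ 0.5061 -0.2169  0.052 ]
side bottle_mid 0.52 [0.5097 0.156  0.0846]
side saddles 0.76 [0.5107 0.1531 0.0851]
[ -0.0054  -3.2615 103.2297] [-0.0007  0.469   0.8832] [ 0.1374  0.2654 -1.6493]
```

View pics/m5.png

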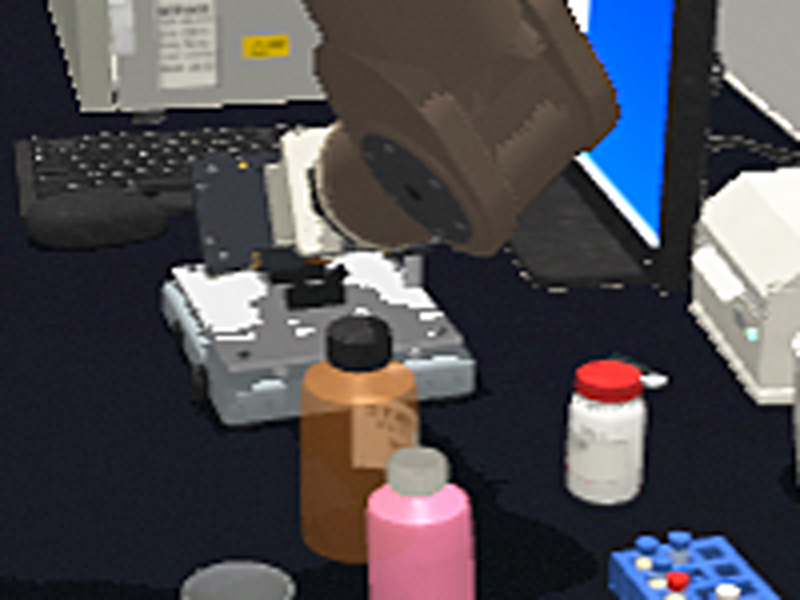

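The hand is over the cradle, with the black saddle just visible at crop (315,290), and it clears the large bottle. I'll lower the last stretch while watching the force.

```bash
python3 -m inch '[{"x":-3.5,"y":0,"z":2,"wx":0,"wy":0,"wz":0,"claw":45},{"x":-7,"y":0,"z":3.7,"wx":0,"wy":0,"wz":0,"claw":45},{"x":-8.8,"y":0,"z":4.7,"wx":0,"wy":0,"wz":0,"claw":45},{"x":-8.8,"y":0,"z":4.7,"wx":0,"wy":0,"wz":0,"claw":45},{"x":-8.8,"y":0,"z":4.7,"wx":0,"wy":0,"wz":0,"claw":45}]'; python3 -m inch '[{"x":-0.9,"y":0,"z":0.5,"wx":0,"wy":0,"wz":0,"claw":45},{"x":-1.8,"y":0,"z":0.9,"wx":0,"wy":0,"wz":0,"claw":45},{"x":-1.8,"y":0,"z":0.9,"wx":0,"wy":0,"wz":0,"claw":45}]'
python3 -m inch '[{"x":-0.9,"y":0,"z":0.5,"wx":0,"wy":0,"wz":0,"claw":45},{"x":-1.8,"y":0,"z":0.9,"wx":0,"wy":0,"wz":0,"claw":45},{"x":-1.8,"y":0,"z":0.9,"wx":0,"wy":0,"wz":0,"claw":45}]'
```

```text
time_s: 12.3
eef_pos: [0.5056, 0.1519, 0.0841]
ee_rot: [0.569, 0.641, 0.342, -0.386]
ft_force: [-0.3, 0.2, -3.1]
opening: 0.575
grasp_force: 25.0
time_s: 12.6
eef_pos: [0.5056, 0.1517, 0.0821]
ee_rot: [0.569, 0.641, 0.342, -0.385]
ft_force: [0.2, 0.9, -1.8]
opening: 0.573
grasp_force: 25.0
time_s: 12.9
eef_pos: [0.5059, 0.1519, 0.0806]
ee_rot: [0.569, 0.641, 0.343, -0.386]
ft_force: [0.7, -0.6, 1.0]
opening: 0.573
grasp_force: 25.0
```

```bash
python3 -m inch '[{"x":-0.9,"y":0,"z":0.5,"wx":0,"wy":0,"wz":0,"claw":45},{"x":-0.9,"y":0,"z":0.5,"wx":0,"wy":0,"wz":0,"claw":45}]'
python3 -m inch '[{"x":-0.9,"y":0,"z":0.5,"wx":0,"wy":0,"wz":0,"claw":45},{"x":-0.9,"y":0,"z":0.5,"wx":0,"wy":0,"wz":0,"claw":45}]'
python3 - <<'E'
from h import *
M,im=look("wrist")
for n in("small_bottle","bottle_mid"):
  for d in manip.spot_point(n,"wrist")[:1]: print(n,d["confidence"],(RS.T@(M[:3,:3]@np.array(d["centre"])+M[:3,3]-C))*1000)
E
```

```text
time_s: 13.1
eef_pos: [0.5062, 0.152, 0.0799]
ee_rot: [0.569, 0.641, 0.343, -0.385]
ft_force: [2.3, -1.3, 5.4]
opening: 0.578
grasp_force: 25.0
time_s: 13.3
eef_pos: [0.5063, 0.1519, 0.0792]
ee_rot: [0.569, 0.641, 0.343, -0.385]
ft_force: [1.7, -2.5, 8.6]
opening: 0.572
grasp_force: 25.0
small_bottle 0.57 [ 2.7061 53.6893 89.5181]
bottle_mid 0.81 [ 0.0841  3.0931 96.4612]
```

```bash
python3 -m inch '[{"x":0,"y":0,"z":0,"wx":0,"wy":0,"wz":0,"claw":54},{"x":0,"y":0,"z":0,"wx":0,"wy":0,"wz":0,"claw":56},{"x":0,"y":0,"z":0,"wx":0,"wy":0,"wz":0,"claw":58},{"x":0,"y":0,"z":0,"wx":0,"wy":0,"wz":0,"claw":62},{"x":0,"y":0,"z":0,"wx":0,"wy":0,"wz":0,"claw":67},{"x":0,"y":0,"z":0,"wx":0,"wy":0,"wz":0,"claw":70},{"x":0,"y":0,"z":0,"wx":0,"wy":0,"wz":0,"claw":70}]'
python3 - <<'E'
from h import *
M,im=look("wrist","w6.png")
for n in("small_bottle","bottle_mid"):
  for d in manip.spot_point(n,"wrist")[:1]: print(n,d["confidence"],(RS.T@(M[:3,:3]@np.array(d["centre"])+M[:3,3]-C))*1000)
E
```

```text
time_s: 14.15
eef_pos: [0.5056, 0.1517, 0.0781]
ee_rot: [0.569, 0.641, 0.342, -0.385]
ft_force: [-0.7, -0.4, -0.5]
opening: 0.764
grasp_force: 0.0
small_bottle 0.85 [-1.1013 54.2935 91.8578]
bottle_mid 0.62 [ 2.7087  3.2752 94.2859]
```

View pics/w6.png

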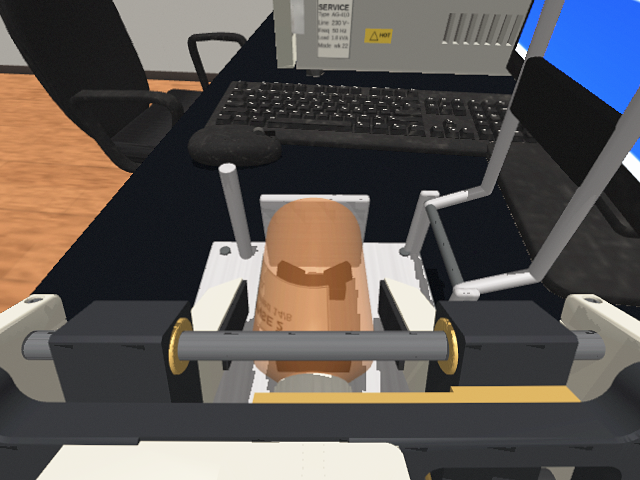

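The bottle lies in both saddles, with its base edge at about (315,205), right against the end plate, and the bail is still open on the right. Retreating now.

```bash
python3 -m inch '[{"x":0,"y":0,"z":-10,"wx":0,"wy":0,"wz":0,"claw":70},{"x":0,"y":0,"z":-30,"wx":0,"wy":0,"wz":0,"claw":70},{"x":0,"y":0,"z":-60,"wx":0,"wy":0,"wz":0,"claw":70},{"x":0,"y":0,"z":-95,"wx":0,"wy":0,"wz":0,"claw":70},{"x":0,"y":0,"z":-120,"wx":0,"wy":0,"wz":0,"claw":70},{"x":45,"y":0,"z":-145,"wx":0,"wy":0,"wz":0,"claw":70},{"x":90,"y":0,"z":-165,"wx":0,"wy":0,"wz":0,"claw":70},{"x":135,"y":0,"z":-190,"wx":0,"wy":0,"wz":0,"claw":70},{"x":180,"y":0,"z":-215,"wx":0,"wy":0,"wz":0,"claw":70},{"x":180,"y":0,"z":-215,"wx":0,"wy":0,"wz":0,"claw":70}]'
python3 - <<'E'
from h import *
log()
print(manip.get_state()["joint_positions"])
for c in("wrist","side","scene"):
    M,im=look(c)
    for n in("bottle_mid","bail_hinge","bail_handle","small_bottle","shaker"):
        for d in manip.spot_point(n,c)[:3]:
            p=(RS.T@(M[:3,:3]@np.array(d["centre"])+M[:3,3]-C))*1000
            if np.abs(p[:2]).max()<120: print(c,n,round(d["confidence"],2),p)
# bail grasp hover: tool down, tool y along +x shaker
Rb=RS@np.array([[0,1,0],[1,0,0],[0,0,-1.]])
g=C+RS@[.093,.040,.231+.12]
rel(tcp(g,Rb),Rb)
E
```

```text
time_s: 15.3
eef_pos: [0.5194, 0.0468, 0.344]
ee_rot: [0.568, 0.643, 0.344, -0.382]
ft_force: [-0.1, 0.7, -1.7]
opening: 0.757
grasp_force: 0.0
[ 0.6831  0.5461 -0.4554  1.6438 -0.7526  1.5104  0.6126]
wrist bail_hinge 0.55 [70.9067 37.3742 93.2503]
wrist bail_handle 0.69 [ 93.4094  39.9106 234.5625]
wrist small_bottle 0.87 [ 1.6087 53.5958 91.899 ]
wrist shaker 0.58 [ 3.6191  3.4131 -1.2452]
side bottle_mid 0.71 [ 2.5934  2.678  90.7768]
side bail_handle 0.84 [ 93.5138  41.5721 233.2185]
side small_bottle 0.71 [-5.1806 52.2494 90.2493]
side shaker 0.84 [-3.1413  2.311   2.2897]
scene bail_hinge 0.64 [71.1187 36.4353 88.8593]
scene bail_handle 0.95 [ 90.7985  40.5407 232.0622]
scene bail_handle 0.73 [-1.3665 62.2283 91.5094]
scene small_bottle 0.69 [ 0.913  48.9005 89.689 ]
scene shaker 0.9 [-0.8959  4.155  -2.6266]
shift [ 56.8  93.1 119.3] rot [ -0.04 -62.05   0.05] norm 162.0 62.0
```

Run:
```python
from h import *
def ray(c,uv):
    p=manip.camera_params(c);K=np.array(p["intrinsics"]);d=np.array(p["dist_coeffs"])
    n=cv2.undistortPoints(np.array([[uv]],float),K,d).ravel();M=W(c);return M[:3,3],M[:3,:3]@np.r_[n,1]
def tri(a,b):
    (o1,d1),(o2,d2)=ray("scene",a),ray("side",b)
    s=np.linalg.lstsq(np.c_[d1,-d2],o2-o1,rcond=None)[0]
    p,q=o1+s[0]*d1,o2+s[1]*d2;return (p+q)/2,np.linalg.norm(p-q)
print("top near",tri((298,108),(399,98)),"bot near",tri((299,206),(398,222)),"top far",tri((160,93),(343,80)))
```

```text
top near (array([0.747 , 0.0796, 0.3763]), np.float64(0.011132197222512562)) bot near (array([0.7816, 0.1055, 0.0429]), np.float64(0.003222512706778131)) top far (array([0.7353, 0.5818, 0.3604]), np.float64(0.003944088971964737))
```

```bash
python3 -m inch '[{"x":57,"y":93,"z":60,"wx":0,"wy":-20,"wz":0,"claw":40},{"x":57,"y":93,"z":119,"wx":0,"wy":-62,"wz":0,"claw":40},{"x":57,"y":93,"z":119,"wx":0,"wy":-62,"wz":0,"claw":40},{"x":57,"y":93,"z":119,"wx":0,"wy":-62,"wz":0,"claw":40},{"x":57,"y":93,"z":119,"wx":0,"wy":-62,"wz":0,"claw":40},{"x":57,"y":93,"z":119,"wx":0,"wy":-62,"wz":0,"claw":40},{"x":57,"y":93,"z":119,"wx":0,"wy":-62,"wz":0,"claw":40},{"x":57,"y":93,"z":119,"wx":0,"wy":-62,"wz":0,"claw":40},{"x":57,"y":93,"z":119,"wx":0,"wy":-62,"wz":0,"claw":40},{"x":57,"y":93,"z":119,"wx":0,"wy":-62,"wz":0,"claw":40}]'
python3 - <<'E'
from h import *
log()
M,im=look("wrist","w7.png")
for n in("bail_hinge","bail_handle","small_bottle","cradle"):
        for d in manip.spot_point(n,"wrist")[:2]:
            print(n,round(d["confidence"],2),(RS.T@(M[:3,:3]@np.array(d["centre"])+M[:3,3]-C))*1000)
Rb=RS@np.array([[0,1,0],[1,0,0],[0,0,-1.]])
rel(tcp(C+RS@[.0925,.040,.231],Rb),Rb)
E
```

```text
time_s: 17.2
eef_pos: [0.5949, 0.1885, 0.3322]
ee_rot: [0.664, 0.748, 0.0, -0.001]
ft_force: [-0.6, -1.3, 0.5]
opening: 0.441
grasp_force: 0.0
bail_hinge 0.69 [70.1972 37.2579 94.4571]
bail_handle 0.66 [ 91.7794  39.0226 232.7198]
small_bottle 0.9 [-1.1023 55.0473 90.3217]
cradle 0.9 [ 1.0978 58.0578 89.556 ]
shift [  1.8  -0.6 120.2] rot [-0.02 -0.06 -0.1 ] norm 120.0 0.1
```

View pics/w7.png

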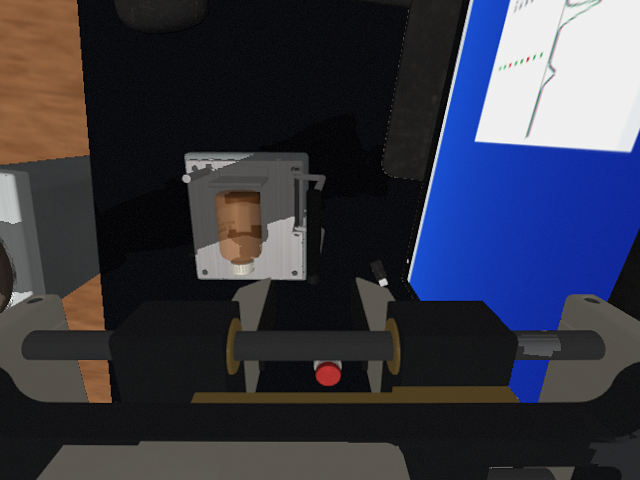

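The bottle lies straight at (240,222) against the plate. The open bail's bar is at about (315,230), and the fingers are above it.

```bash
python3 -m inch '[{"x":2,"y":-1,"z":45,"wx":0,"wy":0,"wz":0,"claw":40},{"x":2,"y":-1,"z":80,"wx":0,"wy":0,"wz":0,"claw":40},{"x":2,"y":-1,"z":105,"wx":0,"wy":0,"wz":0,"claw":40},{"x":2,"y":-1,"z":117,"wx":0,"wy":0,"wz":0,"claw":40},{"x":2,"y":-1,"z":117,"wx":0,"wy":0,"wz":0,"claw":40},{"x":2,"y":-1,"z":117,"wx":0,"wy":0,"wz":0,"claw":30},{"x":2,"y":-1,"z":117,"wx":0,"wy":0,"wz":0,"claw":20},{"x":2,"y":-1,"z":117,"wx":0,"wy":0,"wz":0,"claw":8},{"x":2,"y":-1,"z":117,"wx":0,"wy":0,"wz":0,"claw":8},{"x":2,"y":-1,"z":117,"wx":0,"wy":0,"wz":0,"claw":8},{"x":2,"y":-1,"z":117,"wx":0,"wy":0,"wz":0,"claw":8}]' 10
python3 - <<'E'
from h import *
M=T();g=(RS.T@(M[:3,3]-M[:3,2]*manip.pinch_z-C))*1000;print(g)
# waypoints on arc: hinge (72,92)
th0=np.arctan2(.140-.000,.0207);h=np.array([72,92.]);r=140.6
th1=np.arctan2(31.5,-137)
s=np.array([72+r*np.cos(th0),92+r*np.sin(th0)])
for t in np.linspace(th0,th1,20): 
    p=np.array([72+r*np.cos(t),92+r*np.sin(t)])-s; print("y %.0f z %.0f"%(p[0],-p[1]),end="; ")
E
```

```text
time_s: 18.55
eef_pos: [0.5942, 0.191, 0.2163]
ee_rot: [0.664, 0.748, 0.001, 0.0]
ft_force: [0.6, -1.0, 5.5]
opening: 0.126
grasp_force: 10.0
[ 92.4156  41.9775 235.0782]
y 0 z -0; y -11 z -1; y -22 z -2; y -33 z -1; y -44 z 0; y -55 z 3; y -65 z 6; y -76 z 10; y -86 z 14; y -95 z 20; y -104 z 26; y -113 z 33; y -121 z 41; y -128 z 49; y -135 z 58; y -141 z 67; y -146 z 76; y -151 z 87; y -155 z 97; y -158 z 108;
```

```bash
python3 -m inch '[{"x":0,"y":-6,"z":0,"wx":0,"wy":0,"wz":0,"claw":8},{"x":0,"y":-14,"z":-1,"wx":0,"wy":0,"wz":0,"claw":8},{"x":0,"y":-22,"z":-2,"wx":0,"wy":0,"wz":0,"claw":8},{"x":0,"y":-33,"z":-1,"wx":0,"wy":0,"wz":0,"claw":8},{"x":0,"y":-44,"z":0,"wx":0,"wy":0,"wz":0,"claw":8},{"x":0,"y":-55,"z":3,"wx":0,"wy":0,"wz":0,"claw":8},{"x":0,"y":-65,"z":6,"wx":0,"wy":0,"wz":0,"claw":8},{"x":0,"y":-76,"z":10,"wx":0,"wy":0,"wz":0,"claw":8},{"x":0,"y":-86,"z":14,"wx":0,"wy":0,"wz":0,"claw":8},{"x":0,"y":-95,"z":20,"wx":0,"wy":0,"wz":0,"claw":8},{"x":0,"y":-104,"z":26,"wx":0,"wy":0,"wz":0,"claw":8},{"x":0,"y":-113,"z":33,"wx":0,"wy":0,"wz":0,"claw":8},{"x":0,"y":-121,"z":41,"wx":0,"wy":0,"wz":0,"claw":8},{"x":0,"y":-128,"z":49,"wx":0,"wy":0,"wz":0,"claw":8},{"x":0,"y":-135,"z":58,"wx":0,"wy":0,"wz":0,"claw":8},{"x":0,"y":-135,"z":58,"wx":0,"wy":0,"wz":0,"claw":8}]' 10
python3 - <<'E'
from h import *
M=T();g=(RS.T@(M[:3,3]-M[:3,2]*manip.pinch_z-C))*1000;print(g)
E
```

```text
time_s: 20.15
eef_pos: [0.4585, 0.1747, 0.1561]
ee_rot: [0.664, 0.748, -0.0, -0.001]
ft_force: [0.4, 4.7, -0.6]
opening: 0.123
grasp_force: 10.0
[-44.2162  41.6627 174.8847]
```

```bash
python3 -m inch '[{"x":0,"y":-6,"z":9,"wx":0,"wy":0,"wz":0,"claw":8},{"x":0,"y":-11,"z":18,"wx":0,"wy":0,"wz":0,"claw":8},{"x":0,"y":-15,"z":29,"wx":0,"wy":0,"wz":0,"claw":8},{"x":0,"y":-18,"z":38,"wx":0,"wy":0,"wz":0,"claw":8},{"x":0,"y":-20,"z":45,"wx":0,"wy":0,"wz":0,"claw":8},{"x":0,"y":-21,"z":50,"wx":0,"wy":0,"wz":0,"claw":8},{"x":0,"y":-22,"z":53,"wx":0,"wy":0,"wz":0,"claw":8},{"x":0,"y":-22,"z":53,"wx":0,"wy":0,"wz":0,"claw":8}]' 10
python3 - <<'E'
from h import *
M=T();g=(RS.T@(M[:3,3]-M[:3,2]*manip.pinch_z-C))*1000;print(g)
for c in("wrist","side","scene"):
    M,im=look(c,"z_%s.png"%c)
    for n in("bail_handle","small_bottle","bottle_mid"):
        for d in manip.spot_point(n,c)[:3]:
            p=(RS.T@(M[:3,:3]@np.array(d["centre"])+M[:3,3]-C))*1000
            if np.abs(p[:2]).max()<120: print(c,n,round(d["confidence"],2),p)
E
```

```text
time_s: 20.95
eef_pos: [0.4384, 0.1721, 0.1047]
ee_rot: [0.664, 0.748, 0.0, 0.0]
ft_force: [-0.2, 1.3, 5.6]
opening: 0.125
grasp_force: 10.0
[-64.5359  41.4001 123.5246]
wrist bail_handle 0.72 [-65.9486  41.5168 126.1359]
wrist bottle_mid 0.42 [-1.7138 56.9922 93.2984]
side bail_handle 0.91 [-61.4543  45.0543 125.2695]
side small_bottle 0.72 [-0.5166 55.4774 91.8389]
side bottle_mid 0.93 [-0.251   2.3007 88.6846]
scene bail_handle 0.79 [-65.4686  44.2255 122.6218]
scene small_bottle 0.61 [-0.5881 49.9483 89.0043]
scene bottle_mid 0.91 [-1.5004  5.3467 89.2193]
```

```bash
python3 -m inch '[{"x":0,"y":0,"z":2,"wx":0,"wy":0,"wz":0,"claw":8},{"x":0,"y":0,"z":4,"wx":0,"wy":0,"wz":0,"claw":8},{"x":0,"y":0,"z":4,"wx":0,"wy":0,"wz":0,"claw":8}]' 10
python3 -m inch '[{"x":0,"y":0,"z":-2,"wx":0,"wy":0,"wz":0,"claw":14},{"x":0,"y":0,"z":-2,"wx":0,"wy":0,"wz":0,"claw":22},{"x":0,"y":0,"z":-2,"wx":0,"wy":0,"wz":0,"claw":26},{"x":0,"y":0,"z":-2,"wx":0,"wy":0,"wz":0,"claw":26},{"x":0,"y":0,"z":-30,"wx":0,"wy":0,"wz":0,"claw":26},{"x":0,"y":0,"z":-70,"wx":0,"wy":0,"wz":0,"claw":26},{"x":0,"y":0,"z":-120,"wx":0,"wy":0,"wz":0,"claw":26},{"x":0,"y":0,"z":-150,"wx":0,"wy":0,"wz":0,"claw":26},{"x":0,"y":0,"z":-150,"wx":0,"wy":0,"wz":0,"claw":26}]'
python3 - <<'E'
from h import *
for c in("wrist","side","scene"):
    M,im=look(c,"y_%s.png"%c)
    for n in("bail_handle","small_bottle","bottle_mid"):
        for d in manip.spot_point(n,c)[:3]:
            p=(RS.T@(M[:3,:3]@np.array(d["centre"])+M[:3,3]-C))*1000
            if np.abs(p[:2]).max()<120: print(c,n,round(d["confidence"],2),p)
a=cv2.imread("pics/y_wrist.png");b=cv2.imread("pics/y_side.png")[150:300,220:420]
cv2.imwrite("pics/m8.png",np.hstack([cv2.resize(a,(400,300)),cv2.resize(b,(400,300))]))
E
```

```text
time_s: 21.85
eef_pos: [0.4384, 0.1719, 0.101]
ee_rot: [0.664, 0.748, 0.0, 0.0]
ft_force: [-2.0, 0.3, 10.4]
opening: 0.122
grasp_force: 10.0
time_s: 22.75
eef_pos: [0.4399, 0.1733, 0.2547]
ee_rot: [0.664, 0.748, 0.004, 0.001]
ft_force: [0.0, -0.0, -0.1]
opening: 0.285
grasp_force: 0.0
wrist bail_handle 0.79 [-65.8598  44.4851 125.9993]
wrist small_bottle 0.7 [-2.099  51.8281 89.9384]
wrist bottle_mid 0.91 [ 2.9494  3.1573 96.4194]
side bail_handle 0.93 [-63.1105  43.1424 121.8196]
side small_bottle 0.64 [-3.5059 54.3533 89.5432]
side bottle_mid 0.8 [ 1.9432  1.7579 92.2568]
scene bail_handle 0.94 [-68.2279  41.5926 124.1164]
scene small_bottle 0.96 [-0.5758 49.5265 88.9599]
scene bottle_mid 0.79 [-2.362   2.6079 84.1422]
```

View pics/m8.png

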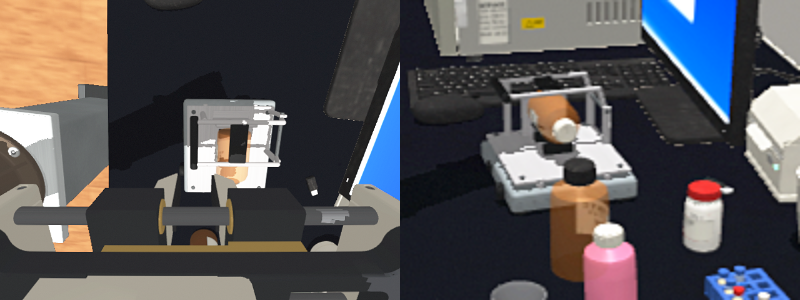

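The bail is level over the lying bottle, with its handle at about (195,145), and the cap points away from the plate at (565,130). The other items stand where they were, and nothing touches the robot.

```bash
python3 -c "
from rig import manip
print(manip.close_job())"
```

```text
the job is handed in; nothing more can be done
None
```

I laid the small amber bottle in the cradle, base about 8 mm from the end plate by the cameras (18 mm allowed) and cap away from it, swung the bail fully down, left the other items where they stood, and handed the job in at about 23 s; no verdict came back.

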